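# Fit the guide plate on the amber drilling jig

## Robot

A 6-joint arm with a two-finger parallel gripper is mounted at the origin on a cart in front of the work surface, level with it; the furniture and walls round the work are solid. World frame = base frame: x ahead of the robot, y to its left, z up, the work surface at z = 0. Lengths are in m, angles in rad, forces in N, time in s.
With the tool pointing down it reaches from about 0.3 to 0.85 m from the base axis. Payload 4.2 kg.
Tool frame: the origin (TCP) lies midway between the tips of the shut fingers; the grasp point (between the pads) lies 19 mm behind it; z points along the fingers, y is the line along which they close (so a half turn about z gives the same grasp; the last joint's range is limited). The gripper opens to 91 mm and grips with 3 to 60 N. Pads are 32 mm wide; open, the fingers measure 118 mm over their backs; the gripper's body (76 mm by 178 mm) begins 60 mm behind the grasp point.
Start: joints at [-1.163, 0.32, 1.565, -0, 1.257, -0.02], TCP at [0.239, -0.523, 0.214] pointing down, gripper open.
Joint ranges: [-3.11, 3.11], [-0.84, 2.01], [0.21, 2.61], [-1.34, 4.49], [0.05, 2.63], [-2.56, 2.56]. Speed limits (rad/s): [2.57, 2.57, 3.14, 3.14, 3.14, 3.14].

## Interface

Orientations are given as a rotation vector (axis times angle).
In Python, from bench import telemetry, viewer, workorder gives the robot as it stands. The module is installed in compiled form; this text tells all that it offers.
- The arm moves only by the tool send_rows, never from a script. Its argument "targets" is a list of rows, each a list of 3 entries, a list of its own where there are three numbers: the turn, a rotation vector about the tool's x, y, z in degrees, then the shift along the tool's x, y, z in m, then the finger opening in m, from 0 to 0.0912. A call has 1 to 10 rows; each row shifts and turns the commanded pose from where the row before left it, along the tool's axes as they then stand; what a row does not reach is not made up. A row lasts 1/10 s, in which the tool goes at most 50 mm and 8.59 degrees, less where a joint would pass 70% of its speed; a pose out of reach is approached as far as the arm can. A call with a gripper value outside its range is refused whole. The fingers move at their own pace and stop on an object; "squeeze" is the grip in N (left out, the last holds). Time passes only in rows, so rows that do not move let the fingers close. It gives the time, the measured TCP pose, the force, the opening and the grip force at its end, in the units of the state.
- telemetry.observe(): the state, without advancing time (a new reading comes with each control period).
- viewer.grab_frame(name): name is "side" or "top" or "wrist"; returns a dict with "frame" (384x512x3 uint8, blue, green, red), "fx", "fy", "cx", "cy" (pixels), "R" (3x3) and "t" (3): a world point X has camera coordinates R X + t. Camera axes: x right, y down, z forward; pixel columns grow to the right and rows downward; lengths in m; the calibration is good to about 2 mm. A picture is of the moment at which its call begins. There is no depth.
- workorder.sign_off(): hands the job in; it is judged then, once.
The state is a dict: "time": time; "joint_pos": joint angles; "qd": joint speeds; "tau": joint torques, N m; "eef_pos": TCP position; "tool_rot": TCP orientation; "force": force on the tool from outside, world axes, zero at the start; "ft_torque": the same for the moment, N m; "opening": opening from 0.0 (shut) to 1.0 (fully open); "grasp_force": force on a finger pad.
Only numpy, scipy, OpenCV 4.12 (cv2) and the standard library are available. Lean on these libraries where they do the work, as an engineer would, in place of code of your own. Each camera call takes 0.05 s, during which the arm holds its last target. There are 200 camera calls.

## Task

Take the loose guide plate by its black handle, and lower its bore over the jig's upright pillar, feeling or looking for the pillar's exact place and keeping the plate level, and with the handle over the amber cradle. Push the stiff cradle down with it until the plate is fully home, flat on the jig and in line with it, and let go. Be gentle: never drop the plate or press it on the jig with more than 40 N, and leave the needle file, the amber stone and the caliper where they lie.

Things in the scene. Friction and masses are not known exactly. Their poses are not given: they have to be found in the camera images.
- jig: Drilling jig fixed to the bench: grey base 176 x 84 x 14 mm, origin at the centre of its underside, x along its length from the pillar end to the cradle end, z up. A round steel foot (44 mm across, top 30 mm above the bench) with its centre at x = -50 mm carries an upright steel pillar, 16 mm diameter. Brass cradle with a piece of amber at x = +30 mm, end stop at x = +68 mm.
- pillar_mark (a point): On the foot's vertical centre line (jig x = -50, y = 0), at the height of the pillar's tip, 130 mm above the bench. The foot is eccentric: the pillar's axis stands 6 mm from this point, in a direction that differs each time and is not measured (search by feel or look). It is clamped, does not move. Its tip has a 1.5 mm chamfer.
- seat (a point): On the same centre line at the top of the foot, 30 mm above the bench: the height of the plate's underside when fully home. Axes as the jig.
- amber_top (a point): Centre of the flat top of the sawn amber blank (28 x 34 mm) in the brass cradle, 80 mm from the foot's centre. At the start 6 to 9 mm above the seat level. The cradle slides straight down under about 7 N and stays where it is pushed (no spring); it can go lower than the seat level.
- end_stop (a point): Centre of the top of the steel end stop (10 mm along x, 60 mm along y), 30 mm above the bench, level with the foot. Home means that the plate's underside lies on the foot and this stop.
- guide_plate: Loose aluminium plate, 149 mm long (x -75 to +74), 46 mm wide, about 0.32 kg, flat underside on the bench; origin on the underside, z up. Hub at x -75 to -25, 26 mm high; arm beyond it 10 mm thick. Vertical 18.6 mm bore through the hub at x = -50 (1.5 mm chamfer below). Upright black handle at x = +30: 40 mm along x, 14 mm thick along y, 10 to 62 mm above the underside.
- bore (a point): Centre of the bore's lower mouth, on the plate's underside (plate x = -50 mm, y = 0).
- handle (a point): Grip point inside the black handle, 45 mm above the plate's underside, 80 mm from the bore's axis along plate x; pinch it across its 14 mm thickness (plate y).
- file: Needle file with wooden handle, 153 mm, lying on the bench; bystander. Origin at the centre of its underside.
- stone: Rough amber stone, 31 x 59 x 15 mm, lying on the bench; bystander. Origin at the centre of its underside.
- caliper: Steel caliper, 66 x 208 x 8 mm, lying on the bench; bystander. Origin at the centre of its underside.
Not all that is in view belongs to the job. There is more than one size of the guide_plate; the job needs the middle-sized.

How it is judged:
By the outcome, as a careful person would: the job done as asked, in the order asked, and still so for the second after the job is handed in, with the robot touching nothing.
It also fails if it takes over 72 s, if anything falls off the work surface, if the arm or the gripper's body presses on something with over 40 N, if the wrist force passes 120 N, or if a joint passes its speed limit or range.

## Working session

There is one attempt and no reset: what is moved stays moved. The work goes in short steps, Python scripts to look and compute and a tool call to move; the robot and the scene stay as the last step left them, time stands still between calls to the robot, and variables do not carry over. Pictures are saved under pics/ and viewed, at most 11 in all, crops included, and the job is handed in when it is done.

Besides the shell and the picture viewer there is one more tool, called after ">>>" as name([rows], argument=value, ...), one row to a line, values as JSON. send_rows: Moves the arm, as the interface text tells. Its arguments: {"type":"object","properties":{"targets":{"type":"array","items":{"type":"array"}},"squeeze":{"type":"number"}},"required":["targets"]}

```bash
mkdir -p pics
cat > h.py <<'E'
import numpy as np, cv2
from scipy.spatial.transform import Rotation as Ro
from bench import telemetry, viewer, workorder
def grab(n,save=None):
    f=viewer.grab_frame(n); f['R']=np.array(f['R']);f['t']=np.array(f['t'])
    if save: cv2.imwrite('pics/'+save+'.png',f['frame'])
    return f
def back(f,u,v,z):
    d=f['R'].T@np.array([(u-f['cx'])/f['fx'],(v-f['cy'])/f['fy'],1]); c=-f['R'].T@f['t']
    return c+d*(z-c[2])/d[2]
def proj(f,X):
    p=f['R']@np.array(X)+f['t']; return np.array([f['fx']*p[0]/p[2]+f['cx'],f['fy']*p[1]/p[2]+f['cy']])
E
python3 - <<'E'
from h import *
import pickle
fs={n:grab(n) for n in('top','side','wrist')}
pickle.dump(fs,open('f0.pkl','wb'))
for n in fs: print(n,fs[n]['fx'],-fs[n]['R'].T@fs[n]['t'],fs[n]['R'][2])
a=cv2.resize(fs['top']['frame'],(800,600),interpolation=cv2.INTER_CUBIC);cv2.imwrite('pics/top0.png',a)
b=cv2.resize(fs['side']['frame'],(800,600),interpolation=cv2.INTER_CUBIC);cv2.imwrite('pics/side0.png',b)
print(telemetry.observe())
E
```

```text
top 450.92630726695063 [ 0.46535671 -0.02404991  1.13910795] [ 0.05310747 -0.00614518 -0.99856989]
side 397.1336820606362 [0.55234527 0.94578369 0.69672472] [-0.00778747 -0.85028345 -0.52626743]
wrist 273.4496562838445 [ 0.30899557 -0.48980892  0.383324  ] [-0.25154934 -0.11328635 -0.96119152]
{'time': 0.15, 'joint_pos': array([-1.16299253e+00,  3.20125956e-01,  1.56536422e+00, -8.18520438e-06,
        1.25734946e+00, -2.00056000e-02]), 'qd': array([-0.0006132 , -0.00257764, -0.00415747,  0.00156943,  0.00058614,
        0.0005727 ]), 'tau': array([ 3.64632297e-05, -4.12772799e+01, -2.32154363e+01,  7.27929384e-02,
        4.33515245e-02, -1.00724508e-04]), 'eef_pos': array([ 0.23841148, -0.52285923,  0.21333779]), 'tool_rot': array([-3.06879902e+00, -6.66632990e-01,  3.89273413e-04]), 'force': array([-0.3046605 , -0.3196929 , -0.29541174]), 'ft_torque': array([-0.02039139,  0.01486162,  0.04913317]), 'grasp_force': 0.0, 'opening': 0.996782137562789}
```

View pics/top0.png

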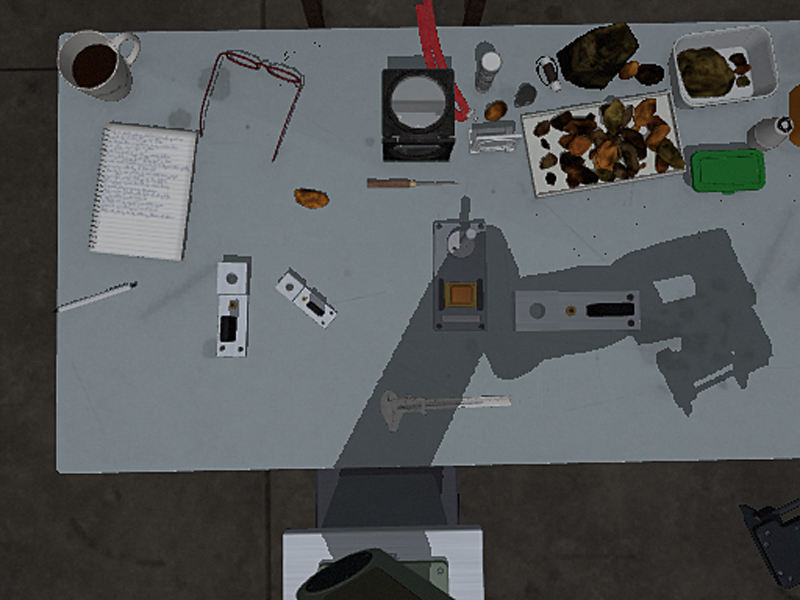

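View pics/side0.png

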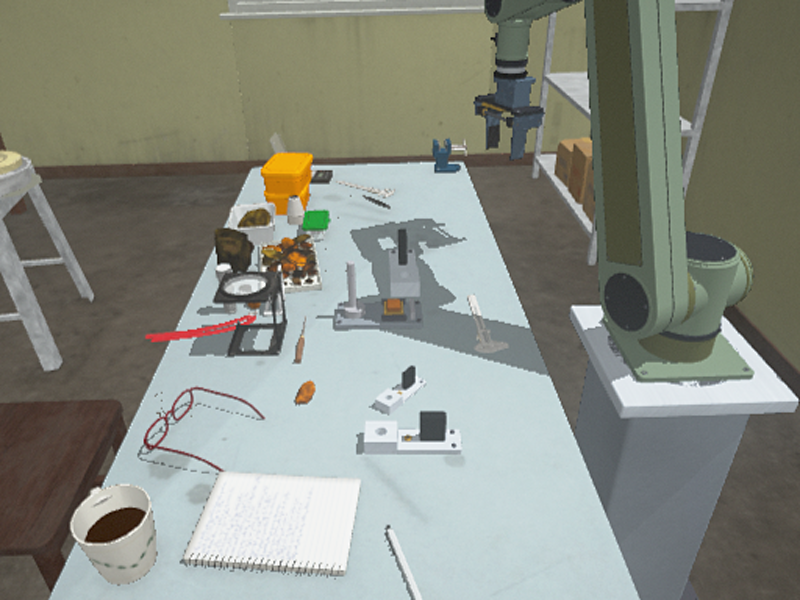

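Plate candidates in the top view (800x600): the left at (232,308) is about 97 px long (~150 mm), the small at (307,297) about 65 px, and the right at (577,310) about 126 px (~200 mm). The left one matches 149 mm. The jig is at (460,275), with its pillar end away from the robot. I'll confirm in a crop.

Run:
```python
from h import *
import pickle
fs=pickle.load(open('f0.pkl','rb'));f=fs['top']
I=f['frame']
a=cv2.resize(I[155:235,130:225],None,fx=4.2,fy=4.2,interpolation=cv2.INTER_CUBIC)
b=cv2.resize(I[135:215,270:365],None,fx=4.2,fy=4.2,interpolation=cv2.INTER_CUBIC)
cv2.imwrite('pics/crop0.png',np.hstack([a,b]))
k=.64
for n,u,v,z in [('L hub far',232,262,.026),('L near',232,357,.01),('R left',514,310,.026),('R right',640,310,.01),('S a',290,270,.02),('S b',330,325,.01),
 ('jig',433,220,.014),('jig',487,220,.014),('jig',487,330,.014),('jig',433,330,.014)]:
    print(n,back(f,u*k,v*k,z).round(4))
```

```text
L hub far [0.5786 0.2281 0.026 ]
L near [0.4281 0.2328 0.01  ]
R left [ 0.4938 -0.2167  0.026 ]
R right [ 0.4902 -0.4219  0.01  ]
S a [0.5647 0.1373 0.02  ]
S b [0.476  0.0759 0.01  ]
jig [ 0.6414 -0.0926  0.014 ]
jig [ 0.6397 -0.1795  0.014 ]
jig [ 0.463  -0.1747  0.014 ]
jig [ 0.4648 -0.0886  0.014 ]
```

View pics/crop0.png

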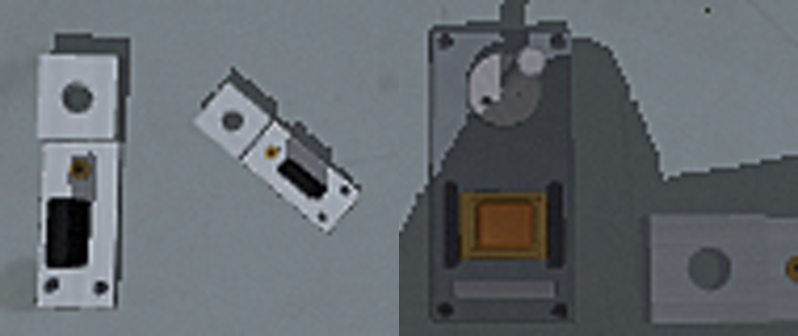

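The crop shows the left plate (bore at crop (77,97), handle at (68,233)) at about 150 mm, so it is the middle-sized one. In the jig crop, the foot disc is centred near (505,85), the pillar tip at (531,62), and the amber at (505,225). Next I'll move over the jig for a close look.

>>> send_rows([
  [[0, 0, 6.55], [0, 0, 0], 0.0912],
  [[0, 0, 6.55], [0, 0, 0], 0.0912],
  [[0, 0, 6.55], [0, 0, 0], 0.0912],
  [[0, 0, 6.55], [0, 0, 0], 0.0912],
  [[0, 0, 0], [0.025, -0.04, -0.004], 0.0912],
  [[0, 0, 0], [0.025, -0.04, -0.004], 0.0912],
  [[0, 0, 0], [0.025, -0.04, -0.004], 0.0912],
  [[0, 0, 0], [0.025, -0.04, -0.004], 0.0912],
  [[0, 0, 0], [0.025, -0.04, -0.004], 0.0912],
  [[0, 0, 0], [0.025, -0.04, -0.004], 0.0912],
])

```text
time: 1.15
eef_pos: [0.3961, -0.2859, 0.238]
tool_rot: [3.141, -0.047, -0.0]
force: [0.0, 0.4, -0.2]
opening: 1.001
grasp_force: 0.0
```

>>> send_rows([
  [[0, 0, 0], [0.025, -0.04, -0.004], 0.0912],
  [[0, 0, 0], [0.025, -0.04, -0.004], 0.0912],
  [[0, 0, 0], [0.025, -0.04, -0.004], 0.0912],
  [[0, 0, 0], [0.025, -0.04, -0.004], 0.0912],
  [[0, 0, 0], [0, 0, 0], 0.0912],
  [[0, 0, 0], [0, 0, 0], 0.0912],
  [[0, 0, 0], [0, 0, 0], 0.0912],
])

```text
time: 1.85
eef_pos: [0.4995, -0.1314, 0.2536]
tool_rot: [3.141, -0.047, -0.002]
force: [-0.5, -0.4, -0.2]
opening: 1.0
grasp_force: 0.0
```

Run:
```python
from h import *
import pickle
f=grab('wrist');pickle.dump(f,open('f1.pkl','wb'))
s=telemetry.observe();print(s['time'],s['eef_pos'],Ro.from_rotvec(s['tool_rot']).as_matrix().round(4),s['force'])
print(-f['R'].T@f['t'])
for X in [(.64,-.134,.014),(.465,-.134,.014),(.6,-.134,.13)]: print(proj(f,X))
cv2.imwrite('pics/w1.png',cv2.resize(f['frame'],(800,600),interpolation=cv2.INTER_CUBIC))
```

```text
1.9 [ 0.49944297 -0.13172605  0.25369987] [[ 9.995e-01 -3.100e-02 -8.000e-04]
 [-3.100e-02 -9.995e-01 -3.000e-04]
 [-8.000e-04  3.000e-04 -1.000e+00]] [ 0.07467439  0.49908639 -0.04531146]
[ 0.57718337 -0.13266361  0.42361094]
[260.19511874  62.54137493]
[263.72460578 185.17439419]
[261.25976552  86.49045276]
```

View pics/w1.png

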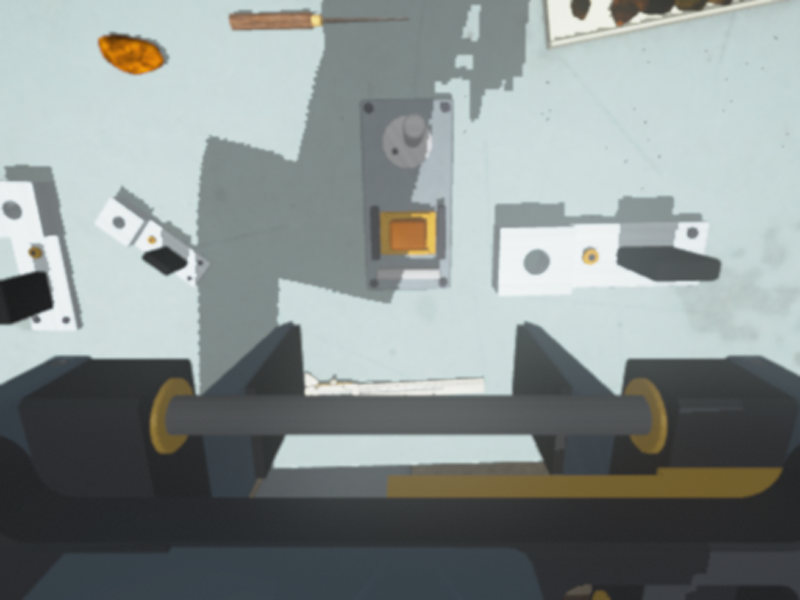

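The wrist view shows the jig base at corners (360,99), (452,95), (449,289), (366,290). The foot is at about (407,140), the pillar tip at (414,124) and the amber at (408,235). I'll zoom in for subpixel picks.

Run:
```python
from h import *
import pickle
f=pickle.load(open('f1.pkl','rb'));I=f['frame']
s=pickle.load(open('f0.pkl','rb'))['side']['frame'];t=pickle.load(open('f0.pkl','rb'))['top']['frame']
def c(I,u0,v0,w,h,k): return cv2.resize(I[v0:v0+h,u0:u0+w],(w*k,h*k),interpolation=cv2.INTER_CUBIC)
L=np.zeros((600,800,3),np.uint8)
L[:560,:256]=c(I,228,55,64,140,4)
L[:390,260:530]=c(t,275,138,45,65,6)   
L[:300,540:800]=c(s,208,160,65,60,4)[:300,:260]
cv2.imwrite('pics/z1.png',L)
```

```text
Traceback (most recent call last):
ValueError: could not broadcast input array from shape (240,260,3) into shape (300,260,3)
```

Run:
```python
from h import *
import pickle
f=pickle.load(open('f1.pkl','rb'));I=f['frame']
s=pickle.load(open('f0.pkl','rb'))['side']['frame'];t=pickle.load(open('f0.pkl','rb'))['top']['frame']
def c(I,u0,v0,w,h,k): return cv2.resize(I[v0:v0+h,u0:u0+w],(w*k,h*k),interpolation=cv2.INTER_CUBIC)
L=np.zeros((600,800,3),np.uint8)
L[:560,:256]=c(I,228,55,64,140,4)
L[:450,260:530]=c(t,275,138,45,75,6)   
L[:240,540:800]=c(s,208,160,65,60,4)
cv2.imwrite('pics/z1.png',L)
```

```text
(no output)
```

View pics/z1.png

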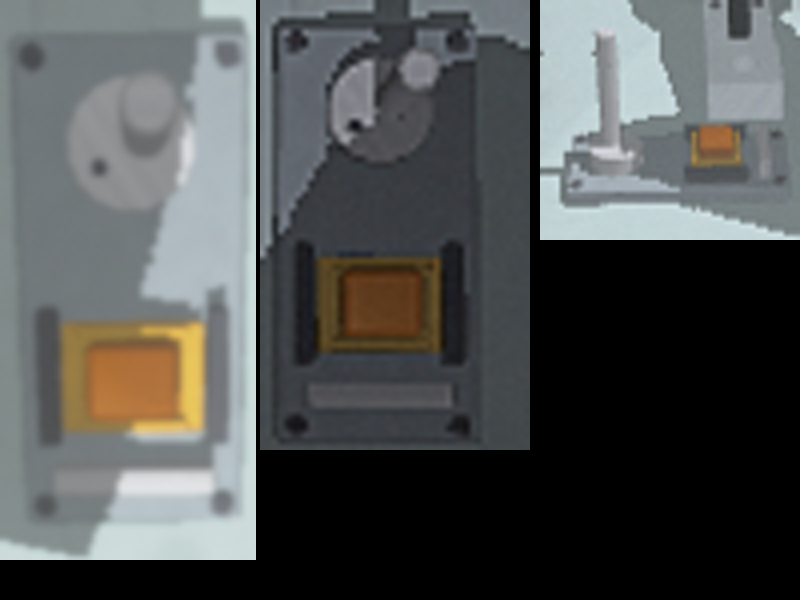

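In the zoom (wrist panel) the screws are at (32,57), (228,54), (223,502), (45,505), the foot circle centre at (130,141), the pillar tip at (152,105) and the stop centre at (134,482). In the top panel the screws are at (297,41), (458,41), (459,426), (297,425), the foot at (381,109) and the tip at (420,70). The side panel has the tip at (604,31).

```bash
cat > jig.py <<'E'
from h import *
import pickle
w=pickle.load(open('f1.pkl','rb'));F=pickle.load(open('f0.pkl','rb'));t=F['top'];s=F['side']
def B(f,k,x0,u0,v0,x,y,z): return back(f,(x-x0+.5)/k-.5+u0,(y+.5)/k-.5+v0,z)
W=lambda x,y,z:B(w,4,0,228,55,x,y,z)
T=lambda x,y,z:B(t,6,260,275,138,x,y,z)
for n,f,P in (('W',W,[(32,57),(228,54),(223,502),(45,505),(130,141),(152,105),(133,380),(134,482)]),('T',T,[(297,41),(458,41),(459,426),(297,425),(381,109),(420,70),(383,303),(381,396)])):
    sc=[f(x,y,.014) for x,y in P[:4]]
    far=(sc[0]+sc[1])/2;near=(sc[2]+sc[3])/2;d=near-far
    yaw=np.arctan2(d[1],d[0]); c=(far+near)/2; ft=f(*P[4],.03);tip=f(*P[5],.13);am=f(*P[6],.037);es=f(*P[7],.03)
    print(n,'ctr',c.round(4),'len',np.linalg.norm(d).round(4),'yaw',np.degrees(yaw).round(2),'wid',np.linalg.norm(sc[0]-sc[1]).round(4))
    u=np.array([np.cos(yaw),np.sin(yaw),0]);v=np.array([-u[1],u[0],0])
    for q,m in((ft,'foot'),(tip,'tip'),(am,'amb'),(es,'stop')): print('  ',m,q.round(4),'jig',((q-c)@u).round(4),((q-c)@v).round(4))
print(B(s,4,540,208,160,604,31,.13))
E
python3 jig.py
```

```text
W ctr [ 0.5525 -0.1319  0.014 ] len 0.1599 yaw 178.75 wid 0.0678
   foot [ 0.6035 -0.1328  0.03  ] jig -0.051 -0.0002
   tip [ 0.6052 -0.1385  0.13  ] jig -0.0528 0.0055
   amb [ 0.5235 -0.1313  0.037 ] jig 0.0291 0.0001
   stop [ 0.4849 -0.1305  0.03  ] jig 0.0677 0.0001
T ctr [ 0.551  -0.1333  0.014 ] len 0.1608 yaw 178.66 wid 0.0675
   foot [ 0.6008 -0.1344  0.03  ] jig -0.0498 -0.0001
   tip [ 0.603  -0.1394  0.13  ] jig -0.0521 0.0049
   amb [ 0.5204 -0.1325  0.037 ] jig 0.0306 -0.0001
   stop [ 0.4826 -0.1314  0.03  ] jig 0.0684 -0.0003
[ 0.60688173 -0.13619251  0.13      ]
```

Jig pose agrees between both cameras: yaw about 178.7°, pillar about (-2.5,+5.2) mm from the foot centre in jig axes, 6 mm in total as expected. Now to the plate.

>>> send_rows([
  [[0, 0, 0], [-0.0046, -0.045, 0.006], 0.0912],
  [[0, 0, 0], [-0.0046, -0.045, 0.006], 0.0912],
  [[0, 0, 0], [-0.0046, -0.045, 0.006], 0.0912],
  [[0, 0, 0], [-0.0046, -0.045, 0.006], 0.0912],
  [[0, 0, 0], [-0.0046, -0.045, 0.006], 0.0912],
  [[0, 0, 0], [-0.0046, -0.045, 0.006], 0.0912],
  [[0, 0, 0], [-0.0046, -0.045, 0.006], 0.0912],
  [[0, 0, 0], [-0.0046, -0.045, 0.006], 0.0912],
  [[0, 0, 0], [0, 0, 0], 0.0912],
  [[0, 0, 0], [0, 0, 0], 0.0912],
])

```text
time: 2.9
eef_pos: [0.474, 0.2295, 0.2056]
tool_rot: [3.14, -0.046, -0.001]
force: [0.1, 0.2, 0.3]
opening: 1.003
grasp_force: 0.0
```

Run:
```python
from h import *
import pickle
f=grab('wrist');pickle.dump(f,open('f2.pkl','wb'))
s=telemetry.observe();print(s['eef_pos'],s['tool_rot'])
t=pickle.load(open('f0.pkl','rb'))['top']['frame']
def c(I,u0,v0,w,h,k): return cv2.resize(I[v0:v0+h,u0:u0+w],(w*k,h*k),interpolation=cv2.INTER_CUBIC)
L=np.zeros((600,800,3),np.uint8)
L[:600,:480]=c(f['frame'],180,40,160,200,3)
L[:480,490:700]=c(t,132,160,35,80,6)
cv2.imwrite('pics/z2.png',L)
```

```text
[0.47421374 0.22879311 0.20585252] [ 3.14024575e+00 -4.81612560e-02 -3.50511987e-04]
```

View pics/z2.png

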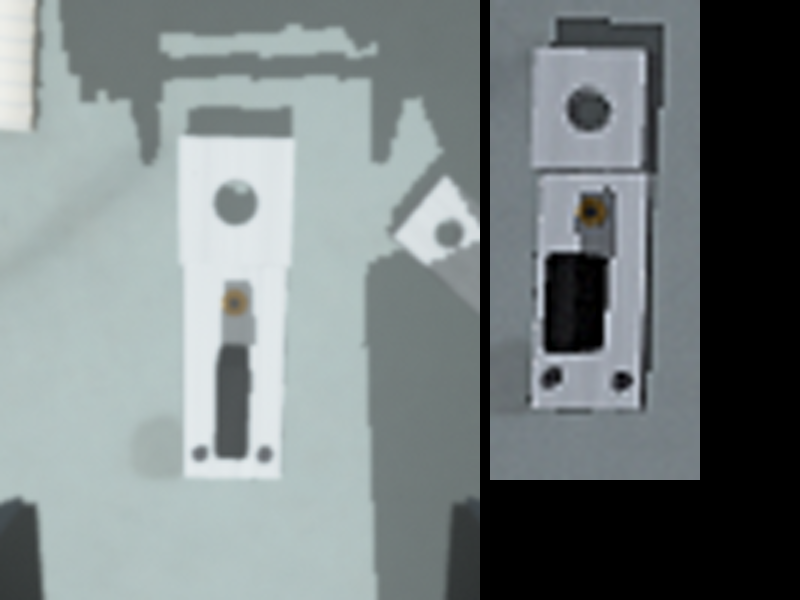

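The wrist panel shows hub corners at (178,137) and (295,137), the bore at (236,203), end corners at (184,479) and (281,478), and screws at (200,453) and (265,453). The top panel has the bore at (588,109) and the end at (531..644,409).

Run:
```python
from h import *
import pickle
w=pickle.load(open('f2.pkl','rb'));t=pickle.load(open('f0.pkl','rb'))['top']
def B(f,k,x0,u0,v0,x,y,z): return back(f,(x-x0+.5)/k-.5+u0,(y+.5)/k-.5+v0,z)
for n,f,P in (('W',lambda x,y,z:B(w,3,0,180,40,x,y,z),[(178,137),(295,137),(184,479),(281,478),(236,203),(200,453),(265,453)]),('T',lambda x,y,z:B(t,6,490,132,160,x,y,z),[(531,48),(645,48),(531,409),(644,409),(588,109),(550,377),(622,379)])):
    h=(f(*P[0],.026)+f(*P[1],.026))/2; e=(f(*P[2],.01)+f(*P[3],.01))/2; b=f(*P[4],.026); sc=(f(*P[5],.01)+f(*P[6],.01))/2
    d=(e-h)[:2];L=np.linalg.norm(d);d/=L; d2=(sc-b)[:2];
    print(n,'hub',h.round(4),'end',e.round(4),'L',L.round(4),'yaw',np.degrees(np.arctan2(d[1],d[0])).round(2),np.degrees(np.arctan2(d2[1],d2[0])).round(2),'bore',b.round(4),'handle from bore',(b[:2]+.08*d).round(4),'from end',(e[:2]-.044*d).round(4))
```

```text
W hub [0.5803 0.2298 0.026 ] end [0.4315 0.2366 0.01  ] L 0.149 yaw 177.39 177.25 bore [0.555  0.2308 0.026 ] handle from bore [0.4751 0.2345] from end [0.4755 0.2346]
T hub [0.5789 0.2295 0.026 ] end [0.43   0.2344 0.01  ] L 0.149 yaw 178.08 177.25 bore [0.5537 0.2297 0.026 ] handle from bore [0.4737 0.2323] from end [0.474 0.233]
```

>>> send_rows([
  [[0, 0, 0.8], [0.0006, -0.005, 0.03], 0.0912],
  [[0, 0, 0], [0, 0, 0.04], 0.0912],
  [[0, 0, 0], [0, 0, 0.04], 0.05],
  [[0, 0, 0], [0, 0, 0.03], 0.04],
  [[0, 0, 0], [0, 0, 0.02], 0.03],
  [[0, 0, 0], [0, 0, 0.015], 0.03],
  [[0, 0, 0], [0, 0, 0.005], 0.03],
  [[0, 0, 0], [0, 0, 0], 0.03],
  [[0, 0, 0], [0, 0, 0], 0.03],
])

```text
time: 3.85
eef_pos: [0.4757, 0.2346, 0.0269]
tool_rot: [-3.14, 0.07, -0.003]
force: [0.5, 0.4, -0.0]
opening: 0.419
grasp_force: 0.0
```

Run:
```python
from h import *
f=grab('wrist');s=telemetry.observe();print(s['eef_pos'],s['tool_rot'],s['force'],s['opening'])
cv2.imwrite('pics/w3.png',f['frame'])
```

```text
[0.47577729 0.23488736 0.02701392] [-3.14002472  0.06964678 -0.00315139] [-0.13908075 -0.08261481  0.35732291] 0.3705310625400531
```

View pics/w3.png

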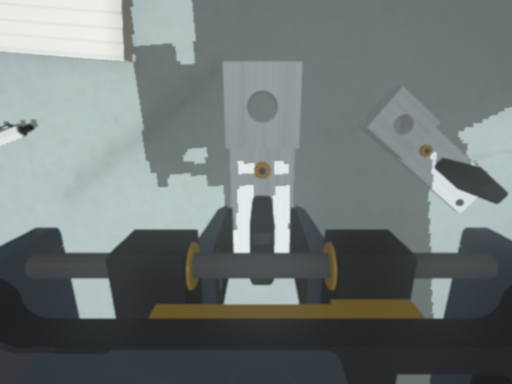

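The handle at (262,225) is centred between the fingers, with the hub straight ahead at (262,105). Close and lift a little.

>>> send_rows([
  [[0, 0, 0], [0, 0, 0], 0.008],
  [[0, 0, 0], [0, 0, 0], 0.008],
  [[0, 0, 0], [0, 0, 0], 0.008],
  [[0, 0, 0], [0, 0, 0], 0.008],
  [[0, 0, 0], [0, 0, 0], 0.008],
  [[0, 0, 0], [0, 0, -0.005], 0.008],
  [[0, 0, 0], [0, 0, -0.01], 0.008],
  [[0, 0, 0], [0, 0, -0.015], 0.008],
  [[0, 0, 0], [0, 0, 0], 0.008],
  [[0, 0, 0], [0, 0, 0], 0.008],
], squeeze=58)

```text
time: 4.9
eef_pos: [0.4747, 0.2352, 0.056]
tool_rot: [-3.141, 0.068, -0.0]
force: [-0.1, -0.4, -4.4]
opening: 0.154
grasp_force: 58.0
```

```bash
cat > st.py <<'E'
from h import *
s=telemetry.observe();print(s['time'],s['eef_pos'].round(5),Ro.from_rotvec(s['tool_rot']).as_matrix().round(4).tolist(),s['force'].round(2),s['ft_torque'].round(3),s['opening']*91.2,s['grasp_force'])
E
python3 st.py
python3 - <<'E'
from h import *
import pickle
for n in('side','wrist'): pickle.dump(grab(n,'l_'+n),open('l_%s.pkl'%n,'wb'))
s=cv2.imread('pics/l_side.png');w=cv2.imread('pics/l_wrist.png')
def c(I,u0,v0,w,h,k): return cv2.resize(I[v0:v0+h,u0:u0+w],(w*k,h*k),interpolation=cv2.INTER_CUBIC)
cv2.imwrite('pics/z3.png',np.hstack([c(s,220,220,90,85,5),c(w,200,30,65,85,5)]))
E
```

```text
4.9 [0.47471 0.23524 0.05599] [[0.9991, -0.0434, 0.0002], [-0.0434, -0.9991, 0.0001], [0.0002, -0.0001, -1.0]] [-0.15 -0.45 -4.36] [0.03  0.163 0.011] 14.073024101997701 57.98775136470795
```

View pics/z3.png

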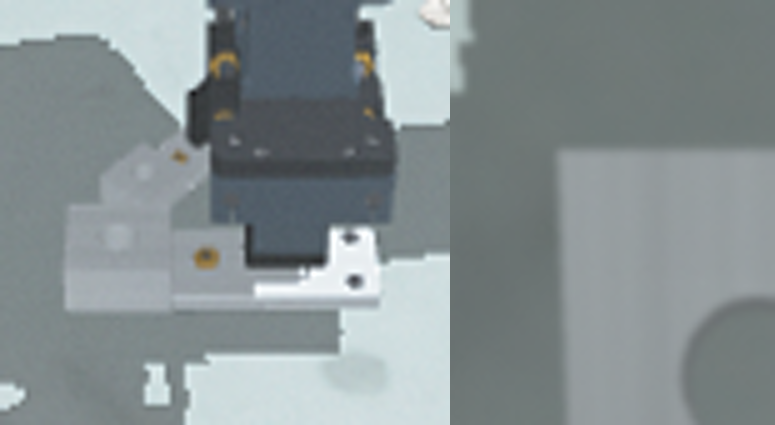

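Lifted: in the side panel the plate's lower edge runs from (66,311) to (379,305). I'll check that against a level plate.

Run:
```python
from h import *
import pickle
f=pickle.load(open('l_side.pkl','rb'))
y=np.radians(177.5);u=np.array([np.cos(y),np.sin(y),0]);v=np.array([-u[1],u[0],0])
b=np.array([.5548,.2317,.029])+.05*u  # plate origin guess
for tilt in(0,2):
  for x in(-.075,-.025,.074):
    X=b+u*x-v*.023+np.array([0,0,np.sin(np.radians(tilt))*(x-.03)])
    p=proj(f,X);q=((p-[220,220])+.5)*5-.5;print(tilt,x,q.round(1))
# handle-based position check from wrist bore: rim z=.029+.026
```

```text
0 -0.075 [ 66.6 310.4]
0 -0.025 [172.2 310.2]
0 0.074 [382.4 309.9]
2 -0.075 [ 66.9 316.1]
2 -0.025 [172.3 313.2]
2 0.074 [382.6 307.5]
```

Run:
```python
from h import *
g=cv2.imread('pics/l_side.png').astype(float).mean(2)
xs=[];ys=[]
for x in range(235,294,2):
    col=g[274:292,x]; d=np.abs(np.diff(col)); print(x,col.round().astype(int).tolist()) if x%6==1 else 0
```

```text
235 [172, 173, 173, 173, 172, 175, 173, 169, 145, 132, 132, 133, 132, 131, 133, 130, 134, 132]
241 [170, 173, 173, 171, 174, 173, 174, 170, 147, 130, 133, 132, 132, 134, 134, 135, 133, 133]
247 [170, 172, 171, 169, 172, 175, 172, 170, 147, 133, 132, 133, 134, 133, 134, 134, 133, 133]
253 [167, 172, 171, 168, 171, 170, 169, 166, 147, 132, 135, 134, 134, 133, 133, 134, 135, 134]
259 [159, 158, 157, 159, 160, 185, 171, 165, 131, 132, 134, 132, 134, 132, 132, 133, 134, 130]
265 [157, 157, 159, 155, 161, 183, 169, 165, 132, 135, 134, 132, 135, 133, 134, 131, 158, 222]
271 [162, 155, 190, 248, 244, 212, 170, 163, 130, 132, 134, 134, 133, 133, 134, 131, 160, 223]
277 [161, 153, 186, 244, 240, 206, 167, 173, 131, 135, 133, 135, 133, 135, 135, 132, 159, 221]
283 [246, 239, 238, 238, 237, 202, 171, 171, 132, 134, 135, 136, 136, 136, 134, 130, 155, 219]
289 [236, 191, 158, 242, 240, 202, 167, 190, 220, 219, 218, 220, 222, 218, 217, 213, 207, 199]
```

Plate is level within about 0.4°. Raise, align yaw with the jig, and carry it over the pillar.

>>> send_rows([
  [[0, 0, 0], [0, 0, -0.02], 0.008],
  [[0, 0, 0], [0, 0, -0.035], 0.008],
  [[0, 0, 0], [0, 0, -0.035], 0.008],
  [[0, 0, 0], [0, 0, -0.025], 0.008],
  [[0, 0, -1.2], [0, 0, -0.01], 0.008],
  [[0, 0, 0], [0.0025, 0.015, 0], 0.008],
  [[0, 0, 0], [0.005, 0.03, 0], 0.008],
  [[0, 0, 0], [0.0065, 0.04, 0], 0.008],
  [[0, 0, 0], [0.0065, 0.04, 0], 0.008],
  [[0, 0, 0], [0.0065, 0.04, 0], 0.008],
])

```text
time: 6.0
eef_pos: [0.4965, 0.0672, 0.1786]
tool_rot: [3.14, -0.034, -0.007]
force: [0.7, 0.7, -3.1]
opening: 0.151
grasp_force: 58.0
```

>>> send_rows([
  [[0, 0, 0], [0.0065, 0.04, 0], 0.008],
  [[0, 0, 0], [0.0065, 0.04, 0], 0.008],
  [[0, 0, 0], [0.0065, 0.04, 0], 0.008],
  [[0, 0, 0], [0.0065, 0.035, 0], 0.008],
  [[0, 0, 0], [0.005, 0.025, 0], 0.008],
  [[0, 0, 0], [0.003, 0.015, 0], 0.008],
  [[0, 0, 0], [0.005, 0.01, 0], 0.008],
  [[0, 0, 0], [0, 0, 0], 0.008],
  [[0, 0, 0], [0, 0, 0], 0.008],
  [[0, 0, 0], [0, 0, 0], 0.008],
])

```text
time: 7.0
eef_pos: [0.5322, -0.1351, 0.1808]
tool_rot: [-3.141, 0.033, 0.001]
force: [0.4, -0.4, -3.8]
opening: 0.153
grasp_force: 58.0
```

```bash
python3 st.py
python3 - <<'E'
from h import *
import pickle
fs={n:grab(n) for n in('side','wrist')};pickle.dump(fs,open('f4.pkl','wb'))
s,w=fs['side']['frame'],fs['wrist']['frame']
print(-fs['wrist']['R'].T@fs['wrist']['t'])
def c(I,u0,v0,w,h,k): return cv2.resize(I[v0:v0+h,u0:u0+w],(w*k,h*k),interpolation=cv2.INTER_CUBIC)
cv2.imwrite('pics/z4.png',np.hstack([c(w,212,50,100,100,4),c(s,190,110,100,100,4)]))
E
```

```text
7.0 [ 0.53218 -0.13508  0.18079] [[0.9998, -0.0211, -0.0007], [-0.0211, -0.9998, 0.0005], [-0.0007, -0.0005, -1.0]] [ 0.42 -0.39 -3.79] [0.046 0.14  0.01 ] 13.93382353746076 57.98776030540466
[ 0.60981646 -0.13577418  0.3510216 ]
```

View pics/z4.png

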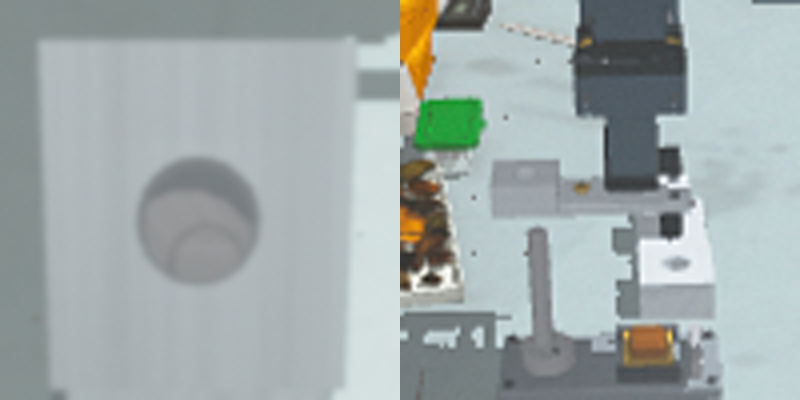

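Through the bore (rim centre (198,221)), the pillar tip shows as a circle with its top edge at y=222, centre about (207,261). The bore is about 6 mm too far along x.

Run:
```python
from h import *
import pickle
f=pickle.load(open('f4.pkl','rb'))['wrist']
B=lambda x,y,z: back(f,(x+.5)/4-.5+212,(y+.5)/4-.5+50,z)
und=.1808-.0270
b=B(198,221,und+.026); t=B(207,261,.13); print('bore',b,'tip',t,'corr',(t-b))
print('bore diam check',B(260,221,und+.026)-B(137,221,und+.026),'tip',B(243,261,.13)-B(171,261,.13))
print('bore-TCP',b-[.53218,-.13508,0])
```

```text
bore [ 0.61293459 -0.13602101  0.1798    ] tip [ 0.60634421 -0.13768953  0.13      ] corr [-0.00659037 -0.00166853 -0.0498    ]
bore diam check [-0.00039321 -0.01840582  0.        ] tip [-0.00030034 -0.01404343  0.        ]
bore-TCP [ 0.08075459 -0.00094101  0.1798    ]
```

>>> send_rows([
  [[0, 0, 0], [-0.003, 0.001, 0.004], 0.008],
  [[0, 0, 0], [-0.003, 0.001, 0.004], 0.008],
  [[0, 0, 0], [0, 0, 0.004], 0.008],
  [[0, 0, 0], [0, 0, 0], 0.008],
  [[0, 0, 0], [0, 0, 0], 0.008],
  [[0, 0, 0], [0, 0, 0], 0.008],
])

```text
time: 7.7
eef_pos: [0.5266, -0.1382, 0.1691]
tool_rot: [3.141, -0.035, 0.001]
force: [0.3, -0.8, -4.0]
opening: 0.155
grasp_force: 58.0
```

```bash
python3 st.py
python3 - <<'E'
from h import *
import pickle
f=grab('wrist');pickle.dump(f,open('f5.pkl','wb'))
I=f['frame'][80:130,236:286]
I=cv2.resize(I,None,fx=12,fy=12,interpolation=cv2.INTER_CUBIC).astype(float)
I=np.clip((I-60)*1.6,0,255).astype(np.uint8)
cv2.imwrite('pics/z5.png',I)
E
```

```text
7.7 [ 0.52662 -0.13817  0.16907] [[0.9997, -0.0226, 0.0004], [-0.0226, -0.9997, -0.0002], [0.0004, 0.0002, -1.0]] [ 0.27 -0.78 -4.04] [0.03  0.168 0.035] 14.126424368622356 57.98775136470795
```

View pics/z5.png

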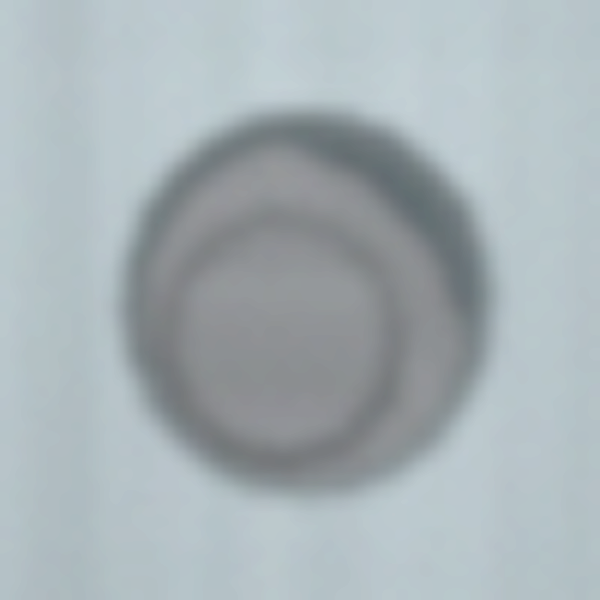

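The bore rim is centred at (308,301) and the pillar tip ring (outer diameter ~245 px = 16 mm) at (284,338).

Run:
```python
from h import *
import pickle
f=pickle.load(open('f5.pkl','rb'))
B=lambda x,y,z: back(f,(x+.5)/12-.5+236,(y+.5)/12-.5+80,z)
und=.1691-.0270
b=B(308,301,und+.026); t=B(284,338,.13); print('bore',b,'tip',t,'corr',(t-b), 'bore-TCP',b-[.52662,-.13817,0])
```

```text
bore [ 0.6074407  -0.13925641  0.1681    ] tip [ 0.60606601 -0.13782605  0.13      ] corr [-0.00137469  0.00143036 -0.0381    ] bore-TCP [ 0.0808207  -0.00108641  0.1681    ]
```

>>> send_rows([
  [[0, 0, 0], [-0.0014, -0.0014, 0], 0.008],
  [[0, 0, 0], [0, 0, 0.004], 0.008],
  [[0, 0, 0], [0, 0, 0.004], 0.008],
  [[0, 0, 0], [0, 0, 0.003], 0.008],
  [[0, 0, 0], [0, 0, 0.002], 0.008],
  [[0, 0, 0], [0, 0, 0.002], 0.008],
  [[0, 0, 0], [0, 0, 0], 0.008],
  [[0, 0, 0], [0, 0, 0], 0.008],
])

```text
time: 8.55
eef_pos: [0.5251, -0.1367, 0.154]
tool_rot: [3.141, -0.035, 0.0]
force: [-0.5, 1.0, -3.6]
opening: 0.152
grasp_force: 58.0
```

```bash
python3 st.py
```

```text
8.55 [ 0.52512 -0.13669  0.15396] [[0.9997, -0.0225, 0.0001], [-0.0225, -0.9997, -0.0001], [0.0001, 0.0001, -1.0]] [-0.49  0.95 -3.57] [0.01  0.066 0.007] 13.897010001940343 57.98776924610138
```

>>> send_rows([
  [[0, 0, 0], [0, 0, 0.002], 0.008],
  [[0, 0, 0], [0, 0, 0.003], 0.008],
  [[0, 0, 0], [0, 0, 0.003], 0.008],
  [[0, 0, 0], [0, 0, 0.002], 0.008],
  [[0, 0, 0], [0, 0, 0], 0.008],
  [[0, 0, 0], [0, 0, 0], 0.008],
])

```text
time: 9.15
eef_pos: [0.5251, -0.1367, 0.1439]
tool_rot: [3.141, -0.035, -0.0]
force: [0.6, 0.2, -3.1]
opening: 0.15
grasp_force: 58.0
```

```bash
python3 st.py
```

```text
9.15 [ 0.52508 -0.13666  0.14387] [[0.9997, -0.0225, -0.0001], [-0.0225, -0.9997, -0.0], [-0.0001, 0.0, -1.0]] [ 0.63  0.19 -3.1 ] [ 0.06   0.171 -0.   ] 13.68754031820913 57.987738847732544
```

The pillar is 13 mm inside the bore with no side load. Continue.

>>> send_rows([
  [[0, 0, 0], [0, 0, 0.005], 0.008],
  [[0, 0, 0], [0, 0, 0.008], 0.008],
  [[0, 0, 0], [0, 0, 0.008], 0.008],
  [[0, 0, 0], [0, 0, 0.008], 0.008],
  [[0, 0, 0], [0, 0, 0.007], 0.008],
  [[0, 0, 0], [0, 0, 0.004], 0.008],
  [[0, 0, 0], [0, 0, 0], 0.008],
  [[0, 0, 0], [0, 0, 0], 0.008],
])

```text
time: 9.95
eef_pos: [0.5253, -0.1367, 0.104]
tool_rot: [3.141, -0.035, 0.001]
force: [0.4, 0.2, -3.6]
opening: 0.152
grasp_force: 58.0
```

```bash
python3 st.py
```

```text
9.95 [ 0.52526 -0.13672  0.10404] [[0.9997, -0.0225, 0.0003], [-0.0225, -0.9997, -0.0002], [0.0004, 0.0002, -1.0]] [ 0.36  0.22 -3.57] [ 0.02   0.155 -0.002] 13.830196960970648 57.98774242401123
```

>>> send_rows([
  [[0, 0, 0], [0, 0, 0.005], 0.008],
  [[0, 0, 0], [0, 0, 0.008], 0.008],
  [[0, 0, 0], [0, 0, 0.008], 0.008],
  [[0, 0, 0], [0, 0, 0.006], 0.008],
  [[0, 0, 0], [0, 0, 0.005], 0.008],
  [[0, 0, 0], [0, 0, 0.003], 0.008],
  [[0, 0, 0], [0, 0, 0], 0.008],
  [[0, 0, 0], [0, 0, 0], 0.008],
])

```text
time: 10.75
eef_pos: [0.5253, -0.1367, 0.0691]
tool_rot: [3.141, -0.035, 0.001]
force: [-0.4, 0.1, -2.8]
opening: 0.148
grasp_force: 58.0
```

```bash
python3 st.py
```

```text
10.75 [ 0.52525 -0.13672  0.06906] [[0.9997, -0.0225, 0.0004], [-0.0225, -0.9997, -0.0002], [0.0004, 0.0002, -1.0]] [-0.37  0.08 -2.84] [-0.032  0.163  0.002] 13.526930545166136 57.98781216144562
```

Underside is at 42 mm. Now slow, watching for the amber.

>>> send_rows([
  [[0, 0, 0], [0, 0, 0.001], 0.008],
  [[0, 0, 0], [0, 0, 0.001], 0.008],
  [[0, 0, 0], [0, 0, 0.001], 0.008],
  [[0, 0, 0], [0, 0, 0.001], 0.008],
  [[0, 0, 0], [0, 0, 0.001], 0.008],
  [[0, 0, 0], [0, 0, 0.001], 0.008],
  [[0, 0, 0], [0, 0, 0.001], 0.008],
  [[0, 0, 0], [0, 0, 0], 0.008],
])

```text
time: 11.55
eef_pos: [0.5251, -0.1367, 0.0623]
tool_rot: [3.141, -0.035, 0.001]
force: [-2.4, 0.1, 2.7]
opening: 0.147
grasp_force: 58.0
```

```bash
python3 st.py
```

```text
11.55 [ 0.52514 -0.13669  0.06232] [[0.9997, -0.0225, 0.0005], [-0.0225, -0.9997, -0.0002], [0.0005, 0.0002, -1.0]] [-2.43  0.1   2.7 ] [ 0.175  0.449 -0.034] 13.392408753132523 57.98996865749359
```

>>> send_rows([
  [[0, 0, 0], [0, 0, 0.001], 0.008],
  [[0, 0, 0], [0, 0, 0.001], 0.008],
  [[0, 0, 0], [0, 0, 0.001], 0.008],
  [[0, 0, 0], [0, 0, 0], 0.008],
])

```text
time: 11.95
eef_pos: [0.5251, -0.1367, 0.0588]
tool_rot: [3.141, -0.035, 0.0]
force: [-1.1, 0.3, 2.4]
opening: 0.151
grasp_force: 58.0
```

```bash
python3 st.py
```

```text
11.95 [ 0.52512 -0.13669  0.0588 ] [[0.9997, -0.0225, 0.0001], [-0.0225, -0.9997, -0.0001], [0.0001, 0.0001, -1.0]] [-1.07  0.26  2.4 ] [0.107 0.421 0.033] 13.763534182413302 57.98973083496094
```

>>> send_rows([
  [[0, 0, 0], [0, 0, 0.0005], 0.008],
  [[0, 0, 0], [0, 0, 0.0005], 0.008],
  [[0, 0, 0], [0, 0, 0.0005], 0.008],
  [[0, 0, 0], [0, 0, 0], 0.008],
])

```text
time: 12.35
eef_pos: [0.5251, -0.1367, 0.0573]
tool_rot: [3.141, -0.035, 0.0]
force: [-0.9, 0.1, 2.2]
opening: 0.15
grasp_force: 58.0
```

```bash
python3 st.py
```

```text
12.35 [ 0.52508 -0.13668  0.05734] [[0.9997, -0.0225, 0.0001], [-0.0225, -0.9997, -0.0001], [0.0001, 0.0001, -1.0]] [-0.85  0.15  2.15] [0.152 0.363 0.032] 13.6535525183799 57.98966646194458
```

>>> send_rows([
  [[0, 0, 0], [0, 0, 0.0003], 0.008],
  [[0, 0, 0], [0, 0, 0.0003], 0.008],
  [[0, 0, 0], [0, 0, 0], 0.008],
])

```text
time: 12.65
eef_pos: [0.5251, -0.1367, 0.0568]
tool_rot: [3.141, -0.035, 0.0]
force: [-0.4, -0.4, 2.3]
opening: 0.149
grasp_force: 58.0
```

```bash
python3 st.py
```

```text
12.65 [ 0.52511 -0.13669  0.05683] [[0.9997, -0.0225, 0.0002], [-0.0225, -0.9997, -0.0001], [0.0002, 0.0001, -1.0]] [-0.4  -0.38  2.27] [0.053 0.377 0.011] 13.568892712968376 57.989805936813354
```

>>> send_rows([
  [[0, 0, 0], [0, 0, 0.0003], 0.008],
  [[0, 0, 0], [0, 0, 0.0002], 0.008],
  [[0, 0, 0], [0, 0, 0], 0.008],
])

```text
time: 12.95
eef_pos: [0.5251, -0.1367, 0.0566]
tool_rot: [3.141, -0.035, 0.0]
force: [-2.2, 0.3, 4.9]
opening: 0.15
grasp_force: 58.0
```

```bash
python3 st.py
```

```text
12.95 [ 0.52511 -0.13666  0.05655] [[0.9997, -0.0225, 0.0003], [-0.0225, -0.9997, -0.0001], [0.0003, 0.0001, -1.0]] [-2.25  0.28  4.9 ] [0.171 0.482 0.013] 13.696338267930603 57.990617752075195
```

>>> send_rows([
  [[0, 0, 0], [0, 0, 0.0003], 0.008],
  [[0, 0, 0], [0, 0, 0.0003], 0.008],
  [[0, 0, 0], [0, 0, 0], 0.008],
])

```text
time: 13.25
eef_pos: [0.5251, -0.1367, 0.0564]
tool_rot: [3.141, -0.035, 0.001]
force: [-3.2, 0.1, 8.9]
opening: 0.149
grasp_force: 58.0
```

```bash
python3 st.py
```

```text
13.25 [ 0.52505 -0.13667  0.05644] [[0.9997, -0.0225, 0.0004], [-0.0225, -0.9997, -0.0002], [0.0004, 0.0002, -1.0]] [-3.16  0.14  8.9 ] [0.19  0.544 0.013] 13.602376161411541 57.99212694168091
```

>>> send_rows([
  [[0, 0, 0], [0, 0, 0.0004], 0.008],
  [[0, 0, 0], [0, 0, 0.0004], 0.008],
  [[0, 0, 0], [0, 0, 0.0004], 0.008],
  [[0, 0, 0], [0, 0, 0], 0.008],
  [[0, 0, 0], [0, 0, 0], 0.008],
])

```text
time: 13.75
eef_pos: [0.5251, -0.1367, 0.0564]
tool_rot: [3.141, -0.035, 0.001]
force: [-5.8, 0.9, 15.9]
opening: 0.157
grasp_force: 58.0
```

```bash
python3 st.py
python3 - <<'E'
from h import *
import pickle
fs={n:grab(n) for n in('side','wrist')};pickle.dump(fs,open('f6.pkl','wb'))
s,w=fs['side']['frame'],fs['wrist']['frame']
def c(I,u0,v0,w,h,k): return cv2.resize(I[v0:v0+h,u0:u0+w],(w*k,h*k),interpolation=cv2.INTER_CUBIC)
cv2.imwrite('pics/z6.png',np.hstack([c(w,212,50,66,100,6),c(s,205,150,66,100,6)]))
E
```

```text
13.75 [ 0.52509 -0.13668  0.05644] [[0.9997, -0.0225, 0.0009], [-0.0225, -0.9997, -0.0003], [0.0009, 0.0003, -1.0]] [-5.81  0.91 15.88] [ 0.43   0.982 -0.032] 14.29489099944376 57.994505167007446
```

View pics/z6.png

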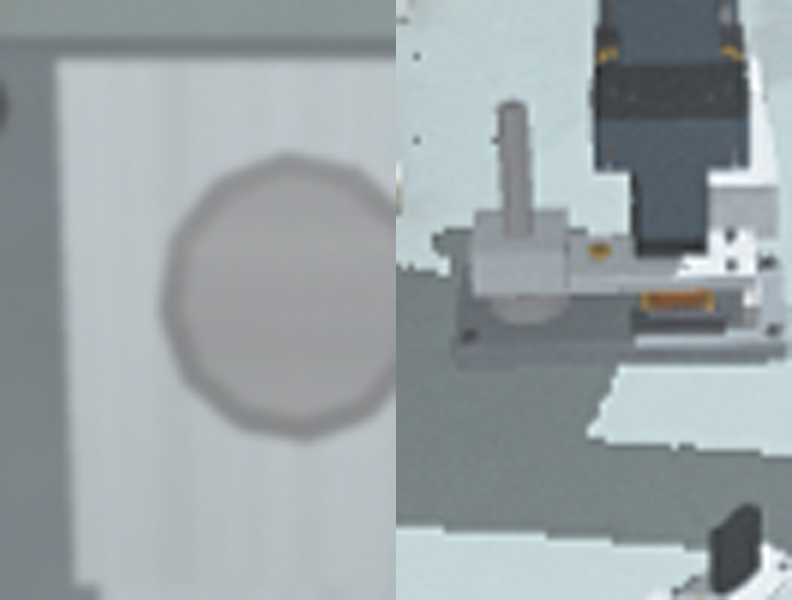

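The pillar is through the hub, the hub is on the foot (side panel (520,295)), and the arm's end is over the stop at about (750,290). I'll ease the load and release.

>>> send_rows([
  [[0, 0, 0], [0, 0, -0.0008], 0.008],
  [[0, 0, 0], [0, 0, -0.0007], 0.008],
  [[0, 0, 0], [0, 0, 0], 0.008],
  [[0, 0, 0], [0, 0, 0], 0.02],
  [[0, 0, 0], [0, 0, 0], 0.03],
  [[0, 0, 0], [0, 0, 0], 0.04],
  [[0, 0, 0], [0, 0, 0], 0.04],
  [[0, 0, 0], [0, 0, 0], 0.04],
], squeeze=10)

```text
time: 14.65
eef_pos: [0.5251, -0.1367, 0.0559]
tool_rot: [3.141, -0.035, 0.0]
force: [0.5, -0.1, -0.7]
opening: 0.437
grasp_force: 0.0
```

```bash
python3 st.py
```

```text
14.65 [ 0.52512 -0.13669  0.05589] [[0.9997, -0.0225, 0.0], [-0.0225, -0.9997, -0.0001], [0.0, 0.0001, -1.0]] [ 0.54 -0.12 -0.7 ] [0.006 0.018 0.055] 39.83473755406068 0.0
```

Released. Now a gentle push on the handle's top with shut fingers to be sure the plate lies flat.

>>> send_rows([
  [[0, 0, 0], [0, 0, -0.01], 0.04],
  [[0, 0, 0], [0, 0, -0.02], 0.04],
  [[0, 0, 0], [0, 0, -0.02], 0.04],
  [[0, 0, 0], [0, 0, 0], 0.0],
  [[0, 0, 0], [0, 0, 0], 0.0],
  [[0, 0, 0], [0, 0, 0], 0.0],
  [[0, 0, 0], [0, 0, 0.005], 0.0],
  [[0, 0, 0], [0, 0, 0.004], 0.0],
  [[0, 0, 0], [0, 0, 0.002], 0.0],
  [[0, 0, 0], [0, 0, 0], 0.0],
])

```text
time: 15.65
eef_pos: [0.5246, -0.1365, 0.0942]
tool_rot: [-3.141, 0.035, 0.003]
force: [0.7, -0.5, 0.4]
opening: -0.001
grasp_force: 0.0
```

```bash
python3 st.py
```

```text
15.65 [ 0.52461 -0.13654  0.09417] [[0.9997, -0.0225, -0.0016], [-0.0225, -0.9997, 0.0004], [-0.0016, -0.0004, -1.0]] [ 0.66 -0.54  0.42] [ 0.001  0.042 -0.025] -0.09569799092323619 0.0
```

>>> send_rows([
  [[0, 0, 0], [0, 0, 0.0008], 0.0],
  [[0, 0, 0], [0, 0, 0.0008], 0.0],
  [[0, 0, 0], [0, 0, 0.0008], 0.0],
  [[0, 0, 0], [0, 0, 0.0006], 0.0],
  [[0, 0, 0], [0, 0, 0], 0.0],
])

```text
time: 16.15
eef_pos: [0.5251, -0.1367, 0.0923]
tool_rot: [3.141, -0.035, 0.0]
force: [-0.2, -0.6, 1.1]
opening: 0.003
grasp_force: 0.9
```

```bash
python3 st.py
```

```text
16.15 [ 0.52512 -0.1367   0.09228] [[0.9997, -0.0225, 0.0003], [-0.0225, -0.9997, -0.0002], [0.0003, 0.0002, -1.0]] [-0.23 -0.6   1.09] [0.085 0.091 0.005] 0.3042309656019733 0.8676469093188643
```

>>> send_rows([
  [[0, 0, 0], [0, 0, 0.0005], 0.0],
  [[0, 0, 0], [0, 0, 0.0005], 0.0],
  [[0, 0, 0], [0, 0, 0.0005], 0.0],
  [[0, 0, 0], [0, 0, 0], 0.0],
])

```text
time: 16.55
eef_pos: [0.5252, -0.1367, 0.0923]
tool_rot: [3.141, -0.035, 0.002]
force: [-4.0, 0.4, 11.6]
opening: 0.005
grasp_force: 5.6
```

```bash
python3 st.py
```

```text
16.55 [ 0.52517 -0.13671  0.09226] [[0.9997, -0.0224, 0.001], [-0.0224, -0.9997, -0.0004], [0.001, 0.0004, -1.0]] [-4.04  0.38 11.56] [ 0.221  0.643 -0.044] 0.41629597100557847 5.637522675096989
```

The plate did not yield at 11.6 N, so it is hard home. Retreat straight up.

>>> send_rows([
  [[0, 0, 0], [0, 0, -0.005], 0.0],
  [[0, 0, 0], [0, 0, -0.02], 0.0],
  [[0, 0, 0], [0, 0, -0.04], 0.0],
  [[0, 0, 0], [0, 0, -0.04], 0.0],
  [[0, 0, 0], [0, 0, -0.02], 0.0],
  [[0, 0, 0], [0, 0, 0], 0.0],
  [[0, 0, 0], [0, 0, 0], 0.0],
])

```text
time: 17.25
eef_pos: [0.5247, -0.1366, 0.2151]
tool_rot: [-3.141, 0.035, 0.001]
force: [-0.0, 0.2, -0.3]
opening: 0.004
grasp_force: 0.0
```

```bash
python3 st.py
python3 - <<'E'
from h import *
f=grab('wrist');g=cv2.GaussianBlur(f['frame'],(3,3),0).astype(float).mean(2)
# hub side edges: find gradient peaks near predicted, fit in world at z=.056
y=np.radians(178.7);u=np.array([np.cos(y),np.sin(y),0]);v=np.array([-u[1],u[0],0])
b=np.array([.606,-.1378,.056])
for zz,xs,n in((.056,np.linspace(-.02,.02,15),'hub'),(.040,np.linspace(.03,.12,25),'arm')):
  for sgn in(-1,1):
    P=[]
    for x in xs:
        L=np.linspace(.017,.029,61);q=np.array([proj(f,[*(b+u*x+sgn*v*l)[:2],zz]) for l in L],np.float32)
        p=cv2.remap(g.astype(np.float32),q[None,:,0].copy(),q[None,:,1].copy(),cv2.INTER_LINEAR)[0]
        d=np.abs(np.gradient(p));P.append(L[d.argmax()]*sgn)
    c=np.polyfit(xs,P,1);print(n,sgn,'off',np.median(P).round(4),'dyaw',np.degrees(c[0]).round(2),'resid',np.std(P-np.polyval(c,xs)).round(4))
E
```

```text
17.25 [ 0.52473 -0.13657  0.21509] [[0.9997, -0.0225, -0.0004], [-0.0225, -0.9997, 0.0], [-0.0004, -0.0, -1.0]] [-0.04  0.21 -0.3 ] [0.054 0.032 0.016] 0.3593728519406733 0.0
hub -1 off -0.0234 dyaw 0.57 resid 0.0004
hub 1 off 0.023 dyaw 4.64 resid 0.0024
arm -1 off -0.0224 dyaw 0.9 resid 0.0013
arm 1 off 0.0228 dyaw -0.78 resid 0.001
```

Plate edges are in line with the jig within about 0.6° on the cleanest hub edge. Signing off.

```bash
python3 -c "
from bench import workorder
print(workorder.sign_off())"
```

```text
the job is handed in; nothing more can be done
None
```

The middle-sized guide plate is on the pillar and pressed fully home, in line with the jig to within about 0.6°. It is released with the arm clear; the peak push was about 20 N, the robot clock read 17 s, and the job is handed in.

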